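# Shut the beam, slip the sagging gate bolt over its bent keeper and hold the gate ajar

### The job

A colleague needs to reach in behind the laser guard: first push the laser's sliding beam shutter fully across the beam (away from the robot, to its stop). Then, without forcing it, lift the sagging gate bolt by its ball knob so that its head rides over the bent-up lip of the keeper as you draw the bolt back out of the keeper, and pull the spring-closed gate about 10 cm ajar towards the robot. Finish while still holding the gate there, steady, with the gripper, and leave the loose mirror mount, gauge and hex driver alone.

Things in the scene. Friction and masses are not known exactly. Their poses are not given: they have to be found in the camera images.
- bench: Fixed aluminium breadboard, 320 x 840 mm, top 18 mm above the table, with a 155 mm high beam guard along its front edge, a laser tube (44 mm thick) lying behind it, and fixed optics. Origin: middle of the front edge, at table level; x points into the bench, away from the robot, square to the closed gate, y left along the guard, z up. The keeper's post, right of the gate, is 40 mm wide, 176 mm high.
- shutter_tab (a point): Upright black thumb tab of the shutter blade in front of the laser: 9 mm thick along the bench's x, 20 mm wide along its y, free from 150 to 195 mm above the table. The point lies at its middle, 180 mm up. It stands about 60 to 90 mm behind the gate's outer face; the gate's top there is 155 mm high. Only the bolt knob (80 mm or more in front) and the post stand higher near by.
- shutter_slide (a joint): Shutter blade, m: 0 = beam open, 0.030 = at the stop, fully across the beam; it grows as the tab moves along the bench's +x (away from the robot). About 2 N moves it and it stays where it is left.
- gate: Framed gate leaf in the guard, 300 mm wide, 20 mm thick, from 25 to 155 mm above the table, about 0.9 kg, hinged at its left (+y) end. Origin on the hinge line at table level; at rest its axes are the bench's; its leaf runs from the origin to -y.
- hinge_axis (a point): A point on the gate's upright hinge line, 140 mm above the table.
- gate_edge (a point): Top outer corner of the gate's free (right) edge, 300 mm from the hinge line.
- gate_hinge (a joint): Gate angle, rad: 0 = closed, it grows as the free edge swings towards the robot (-x of the bench; clockwise from above). A spring pulls it shut: 2 to 2.5 N at the knob at 0.35 rad. With the bolt in the keeper it has less than 0.05 rad of play. 10 cm at the free edge is 0.34 rad.
- barrel_bolt: Steel barrel bolt on the gate's outer (robot) side, about 0.3 kg: rod 12 mm thick, axis 22 mm off the gate's face, 140 mm above the table at the rear guide, 7 mm lower at the nose. Origin in the rear guide, 118 mm from the hinge line; it runs from there to its -y. Round head at the nose, 28 mm wide, 10 mm long. It pivots in the rear guide; the front guide is worn tall, so it sags 0.035 rad.
- bolt_knob (a point): Centre of the bolt's black ball knob, 22 mm in diameter, on an 8 mm stem that stands up from the rod: at rest 135 mm from the rear guide and about 182 mm above the table. Open space all round it at its own height.
- bolt_head (a point): Centre of the bolt's head, 209 mm from the rear guide. At rest the head hangs on the far (right) side of the keeper, some 2 mm behind the lip, its lower 7 mm below the lip's top, so a straight pull catches.
- bolt_lift (a joint): Upward tilt of the bolt about its rear guide, rad: 0 = sagging at rest, 0.10 = upper limit. About 0.04 takes the head over the lip; raising the knob 8 mm gives 0.06 (limits: 13 mm at the knob when the bolt is home, 9 mm when drawn 45 mm). 2 to 3 N at the knob lifts it; it falls back when let go.
- bolt_draw (a joint): Draw of the bolt along its own axis towards the hinge (the gate's +y), m: 0 = home in the keeper, 0.050 = fully back. From 0.020 on the head is out of the keeper and the gate is free; the head has crossed the lip then and may sink again. About 2 N moves it and it stays where it is left.
- keeper: Dark steel strap keeper fixed to the post: a loop 34 mm wide inside, 8 mm along the bolt, that the bolt's nose passes through; its top is about 172 mm above the table, its lower edge is bent up into a lip. Axes as the bench's.
- keeper_lip (a point): Middle of the top edge of the keeper's lip, about 126 mm above the table.
- mirror_mount: Bystander: a loose mirror in a black 50 mm mount on a steel post, 107 mm high, standing on the breadboard. Origin under its base.
- gauge: Bystander: a loose round dial gauge, 62 mm in diameter, 25 mm high, lying on the table to the left in front. Origin under its centre.
- hex_driver: Bystander: a loose driver, 170 mm long, with a black handle 26 mm thick, lying on the table to the right in front. Origin under its middle.

How it is judged:
By the outcome, as a careful person would: the job done as asked, in the order asked, and still so for the second after the job is handed in, while the arm keeps its last pose, push and grip.
It also fails if it takes over 40 s, if anything falls off the work surface, if the arm or the gripper's body presses on something with over 40 N, if the wrist force passes 120 N, or if a joint passes its speed limit or range.

### The arm

A 7-joint arm with a two-finger parallel gripper is mounted at the origin on the work surface. World frame = base frame: x ahead of the robot, y to its left, z up, the work surface at z = 0. Lengths are in mm, angles in rad, forces in N, time in s.
With the tool pointing down it reaches from about 400 to 875 mm from the base axis. Payload 4.4 kg.
Tool frame: the origin (TCP) lies between the finger pads; the fingertips stand ctrl.finger_overhang ahead of it and the grasp point (between the pads) lies 11 mm behind it (ctrl.finger_overhang is the distance from the TCP to the fingertips, in mm); z points along the fingers, y is the direction in which the jaws open and shut (so a half turn about z gives the same grasp; the last joint's range is limited). The gripper opens to 85 mm and grips with 20 to 120 N. Pads are 22 mm wide; open, the fingers measure 114 mm over their backs; the gripper's body (76 mm by 85 mm) begins 54 mm behind the grasp point. The pads swing forward as they close: fully open they stand 13 mm farther back than shut.
Start: joints at [1.174, 0.628, 0.038, 1.517, -0.027, 0.996, -0.02], TCP at [211.147, -614.764, 239.313] pointing down, gripper open.
Joint ranges: [-3.06, 3.06], [-0.37, 2.12], [-1.25, 1.32], [0.18, 2.47], [-1.1, 4.24], [0.23, 1.98], [-2.94, 2.94]. Speed limits (rad/s): [2.57, 2.57, 3.14, 3.14, 3.14, 3.14, 3.14].

### API

Orientations are given as [roll, pitch, yaw] about the fixed x, y, z axes, in that order (R = Rz(yaw) Ry(pitch) Rx(roll)).
In Python, from cell import ctrl gives the robot as it stands. The module is installed in compiled form; this text tells all that it offers.
- The arm moves only by the tool step_arm, never from a script. Its argument "deltas" is a list that holds one entry, the list of rows, each a list of 7 numbers: the opening, from 0 (shut) to 1 (fully open), then the shift along the world's x, y, z in mm, then the turn, a rotation vector about the world's x, y, z in rad. In form: [[[grip, tx, ty, tz, rx, ry, rz], ...]]. A call has 1 to 10 rows; each row shifts and turns the commanded pose from where the row before left it; what a row does not reach is not made up. A row lasts 1/12 s, in which the tool goes at most 41.7 mm and 7.16 degrees, less where a joint would pass 70% of its speed; a pose out of reach is approached as far as the arm can. A call is refused whole if a number of a shift passes 41.7 or a number of a turn 0.125, either way. A call with a gripper value outside its range is refused whole. The fingers move at their own pace and stop on an object; the grip force is fixed at half the most. Time passes only in rows, so rows that do not move let the fingers close. It gives the time, the measured TCP pose, the force and the opening at its end, in the units of the state.
- ctrl.read_state(): the state, without advancing time (a new reading comes with each control period).
- ctrl.get_image(name): name is "side" or "top"; returns (picture, depth): 420x560x3 uint8, red, green, blue; 420x560 float32, mm along the optical axis (not along the pixel's ray), 0 where there is no reading.
- ctrl.camera_info(name): a dict with "intrinsics" (3x3 intrinsics, pixels), "rvec" (rotation vector, rad) and "tvec" (3), from world to camera coordinates, as OpenCV has them. Camera axes: x right, y down, z forward; pixel columns grow to the right and rows downward; lengths in mm; the calibration is good to about 2 mm. A picture is of the moment at which its call begins. camera_info takes no time and is no camera call.
- ctrl.finish_job(): hands the job in, once; it reports no verdict.
The state is a dict: "clock": time; "qpos": joint angles; "qd": joint speeds; "tau": joint torques, N m; "eef_pos": TCP position; "tool_rot": TCP orientation; "force": force on the tool from outside, world axes, zero at the start; "torque": the same for the moment, N m; "width": finger opening in mm.
Only numpy, scipy, OpenCV 4.12 (cv2) and the standard library are available. Lean on these libraries where they do the work, as an engineer would, in place of code of your own. Each camera call takes 0.05 s, during which the arm holds its last target.

## Working session

There is one attempt and no reset: what is moved stays moved. The work goes in short steps, Python scripts to look and compute and a tool call to move; the robot and the scene stay as the last step left them, time stands still between calls to the robot, and variables do not carry over. Pictures are saved under pics/ and viewed, and the job is handed in when it is done.

Besides the shell and the picture viewer there is one more tool, called after "Request:" as name([rows], argument=value, ...), one row to a line, values as JSON. step_arm: Moves the arm, as the interface text tells. Its arguments: {"type":"object","properties":{"deltas":{"type":"array"}},"required":["deltas"]}

```bash
mkdir -p pics; ls
python3 - <<'E'
from cell import ctrl
import cv2,numpy as np
s=ctrl.read_state(); print(s); print(ctrl.finger_overhang)
for n in ("side","top"):
    im,d=ctrl.get_image(n); np.save(f"pics/{n}0_d.npy",d); np.save(f"pics/{n}0.npy",im)
    cv2.imwrite(f"pics/{n}0.png",im[:,:,::-1])
    print(n,ctrl.camera_info(n))
E
```

```text
pics
{'clock': 0.0, 'qpos': array([ 1.174165  ,  0.62932882,  0.0384637 ,  1.51840375, -0.02699835,
        0.99627751, -0.01997591]), 'qd': array([ 1.20218362e-03, -3.24486757e-05,  5.74295304e-04,  2.30697721e-03,
       -1.37706893e-03,  8.45258152e-04,  1.59557895e-03]), 'tau': array([-5.64154307e-04, -5.63392532e+01,  1.22614145e+00, -1.93446708e+01,
        1.10221416e-02,  1.05911450e-02, -3.52813356e-05]), 'eef_pos': array([ 210.95194655, -614.16018944,  238.38925256]), 'tool_rot': array([-3.13969426e+00,  3.89514770e-05,  3.30837948e-01]), 'force': array([ 0.14549371, -0.7102905 , -0.82456112]), 'torque': array([ 0.09251511,  0.00299752, -0.02147908]), 'width': 85.32130565714758}
8.0
side {'intrinsics': array([[461.21082005,   0.        , 282.05370137],
       [  0.        , 461.21082005, 206.18657297],
       [  0.        ,   0.        ,   1.        ]]), 'rvec': array([ 2.45175367, -0.30709325,  0.10282616]), 'tvec': array([-515.88966257,  251.66353366, 1031.68714425])}
top {'intrinsics': array([[465.61033463,   0.        , 276.78619577],
       [  0.        , 465.61033463, 214.32007206],
       [  0.        ,   0.        ,   1.        ]]), 'rvec': array([ 2.17566708, -2.12426513,  0.11925623]), 'tvec': array([  83.12195253,  574.15561361, 1339.01181111])}
```

View pics/side0.png

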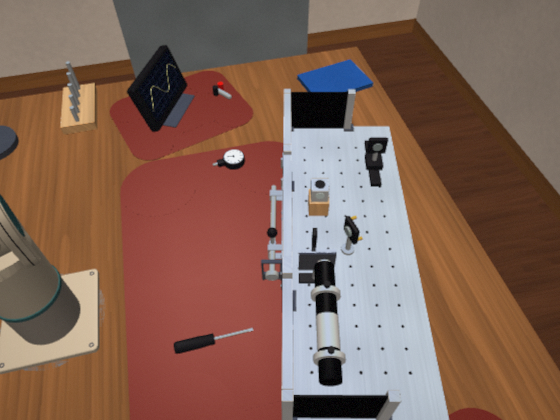

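View pics/top0.png

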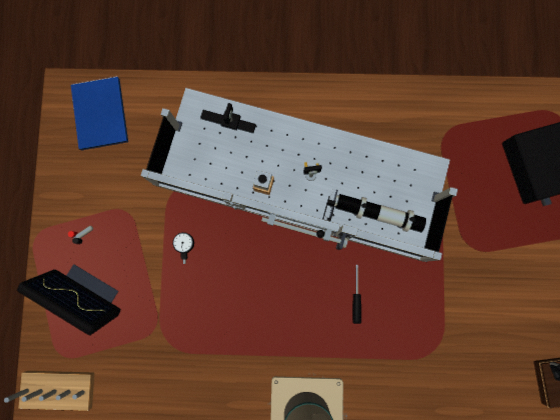

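```bash
cat > h.py <<'E'
import numpy as np,cv2
from cell import ctrl
class Cam:
    def __init__(s,n):
        i=ctrl.camera_info(n); s.K=np.array(i['intrinsics']);s.r=np.array(i['rvec']);s.t=np.array(i['tvec']);s.R=cv2.Rodrigues(s.r)[0]
        s.c=-s.R.T@s.t
    def proj(s,p): 
        return cv2.projectPoints(np.array(p,float).reshape(-1,3),s.r,s.t,s.K,None)[0].reshape(-1,2)
    def ray(s,uv): 
        return s.R.T@np.linalg.inv(s.K)@np.array([uv[0],uv[1],1.])
    def at_z(s,uv,z):
        d=s.ray(uv); return s.c+d*(z-s.c[2])/d[2]
    def at_d(s,uv,dep): return s.c+s.ray(uv)*dep
def tri(a,ua,b,ub):
    P=lambda c:c.K@np.hstack([c.R,c.t.reshape(3,1)])
    X=cv2.triangulatePoints(P(a),P(b),np.array(ua,float).reshape(2,1),np.array(ub,float).reshape(2,1)); X=(X[:3]/X[3]).ravel()
    da=a.ray(ua);db=b.ray(ub);n=np.cross(da,db);n/=np.linalg.norm(n)
    return X,abs((b.c-a.c)@n)
side,top=Cam('side'),Cam('top')
def crop(im,x0,y0,w,h,k,fn):
    c=cv2.resize(im[y0:y0+h,x0:x0+w,::-1],None,fx=k,fy=k,interpolation=cv2.INTER_CUBIC); cv2.imwrite(fn,c)
E
python3 - <<'E'
from h import *
crop(np.load('pics/side0.npy'),250,170,100,120,5,'pics/s0c.png')
crop(np.load('pics/top0.npy'),220,160,150,100,5,'pics/t0c.png')
print(side.c,top.c)
E
```

```text
[ 393.60093497 -560.55221234  961.62079999] [ 400.65448144   75.162113   1401.1934917 ]
```

View pics/s0c.png

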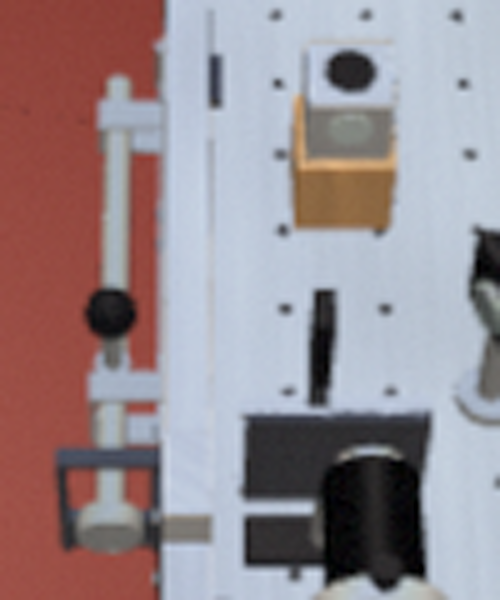

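View pics/t0c.png

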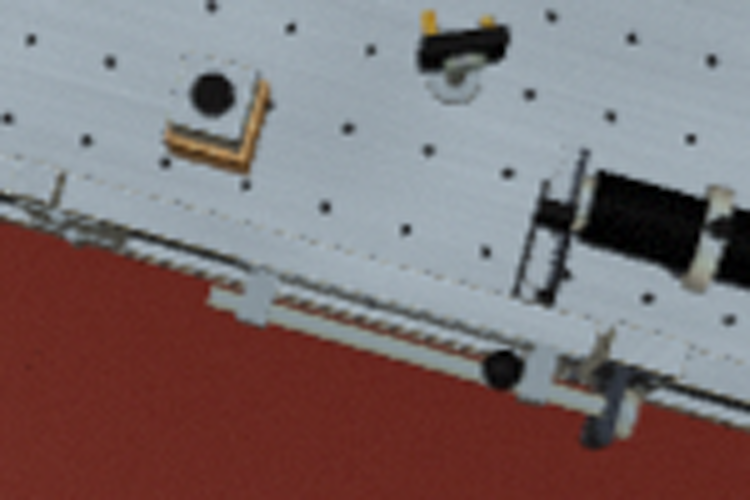

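Run:
```python
from h import *
sd=np.load('pics/side0_d.npy');td=np.load('pics/top0_d.npy')
S=lambda x,y:(250+(x+.5)/5-.5,170+(y+.5)/5-.5)
T=lambda x,y:(220+(x+.5)/5-.5,160+(y+.5)/5-.5)
def show(n,s,t):
    X,g=tri(side,S(*s),top,T(*t)); us=np.round(S(*s)).astype(int);ut=np.round(T(*t)).astype(int)
    print(n,X.round(1),'gap',round(g,1),'sdepth',side.at_d(S(*s),sd[us[1],us[0]]).round(1),'tdepth',top.at_d(T(*t),td[ut[1],ut[0]]).round(1))
show('knob',(110,313),(502,370))
show('tabtop',(325,297),(555,213))
show('rearend',(118,82),(215,297))
show('frontguide',(125,385),(540,372))
show('rearguide',(130,115),(258,297))
show('keeper top',(108,455),(612,390))
show('head',(110,528),(625,415))
for n,c,d,f,pts in (('side',side,sd,S,[(325,293),(324,310),(322,340),(319,380),(318,400),(322,416),(340,450),(260,540),(185,528),(190,300)]),('top',top,td,T,[(540,213),(555,213),(565,215),(545,240),(545,298),(530,240),(575,200),(575,230),(500,322)])):
    for p in pts:
        u=np.round(f(*p)).astype(int); print(n,p,c.at_d(u,d[u[1],u[0]]).round(1))
```

```text
knob [505.4 -19.9 184.4] gap 0.3 sdepth [504.7 -24.  190.4] tdepth [504.2 -19.  195.9]
tabtop [587.9 -45.3 200.9] gap 3.1 sdepth [590.7 -42.1 196.3] tdepth [587.4 -45.7 194.2]
rearend [544.7 133.2 148. ] gap 0.7 sdepth [545.3 134.5 146.5] tdepth [543.8 133.  152.6]
frontguide [506.4 -41.8 162.6] gap 0.3 sdepth [506.4 -41.1 161.6] tdepth [506.5 -41.8 162.5]
rearguide [544.9 109.8 150.9] gap 0.6 sdepth [545.6 111.7 148.6] tdepth [544.8 109.9 148.8]
keeper top [493.8 -78.8 171.9] gap 6.6 sdepth [490.3 -79.5 173.1] tdepth [497.1 -79.  171.4]
head [487.  -90.7 135.5] gap 1.1 sdepth [486.9 -94.1 141.4] tdepth [485.7 -89.1 147.4]
side (325, 293) [592.9 -38.2 193.7]
side (324, 310) [587.8 -48.  194.8]
side (322, 340) [585.8 -56.4 185.8]
side (319, 380) [585.3 -55.9 155.9]
side (318, 400) [587.6 -51.9 133.9]
side (322, 416) [588.6 -56.8 129.1]
side (340, 450) [597.9 -60.8 103.6]
side (260, 540) [566.6 -52.2  24.5]
side (185, 528) [ 513.5 -115.8  167.1]
side (190, 300) [545.   -3.4 156.2]
top (540, 213) [587.5 -38.8 196. ]
top (555, 213) [588.  -46.8 194.3]
top (565, 215) [585.4 -52.  194.7]
top (545, 240) [580.9 -47.8 131.6]
top (545, 298) [562.5 -58.   29.6]
top (530, 240) [589.4 -45.1  70.4]
top (575, 200) [606.9 -66.3 110.5]
top (575, 230) [592.1 -68.1  95.7]
top (500, 322) [533.5 -21.8 155.7]
```

Run:
```python
from h import *
def cloud(c,d):
    v,u=np.nonzero(d>0); X=np.linalg.inv(c.K)@np.vstack([u,v,np.ones_like(u)])*d[v,u]
    return (c.R.T@(X-c.t.reshape(3,1))).T, u,v
y=-.249
for n,c in (('side',side),('top',top)):
    d=np.load(f'pics/{n}0_d.npy'); im=np.load(f'pics/{n}0.npy'); P,u,v=cloud(c,d); col=im[v,u].astype(int)
    # gate/guard top
    o=np.array([545,0,0.]); ex=np.array([np.cos(y),np.sin(y),0]); ey=np.array([-np.sin(y),np.cos(y),0])
    b=np.c_[(P-o)@ex,(P-o)@ey,P[:,2]]
    m=(abs(b[:,0])<40)&(abs(b[:,1])<420)&(abs(b[:,2]-155)<5)
    q=b[m]; 
    if m.sum()>20:
        f=np.polyfit(q[:,1],q[:,0],1); r=q[:,0]-np.polyval(f,q[:,1]); k=abs(r)<15; f=np.polyfit(q[k,1],q[k,0],1)
        print(n,m.sum(),'slope',f,'bx range',np.percentile(q[k,0],[2,10,50,90,98]),'by',q[:,1].min(),q[:,1].max())
    # tab: dark, z 160-200
    t=(col.sum(1)<120)&(P[:,2]>155)&(P[:,2]<203)&(abs(P[:,0]-588)<20)&(abs(P[:,1]+46)<25)
    print(n,'tab',t.sum(),P[t].min(0).round(1),P[t].max(0).round(1),np.median(P[t],0).round(1)); 
    tt=t&(P[:,2]>189); print(' top',tt.sum(),P[tt].mean(0), b[tt].min(0),b[tt].max(0))
    kn=(col.sum(1)<150)&(np.linalg.norm(P-[505,-20,184],axis=1)<16); print(' knob',kn.sum(),P[kn].mean(0),u[kn].mean(),v[kn].mean())
```

```text
side 2824 slope [ 0.00550188 -0.72494429] bx range [-12.02375844  -9.90296587  -1.04491678   7.28730969   9.84942541] by -355.1622689882316 418.3203992534338
side tab 40 [583.4 -57.9 155.9] [589.2 -41.1 195.9] [586.2 -55.8 181.3]
 top 15 [585.76242409 -52.16702364 193.44365324] [ 50.94672723 -45.34456089 189.13299888] [ 55.22797576 -29.32095336 195.94436938]
 knob 72 [505.066627   -23.62934388 189.34062906] 271.75 232.29166666666666
top 1996 slope [ 0.00477063 -2.51143495] bx range [-13.50108097 -10.88384693  -2.32735116   6.32232347   8.49157966] by -354.1839477228368 419.8111642730255
top tab 38 [582.8 -54.7 156.8] [593.  -37.3 198.8] [586.7 -46.7 194.9]
 top 26 [588.27605449 -46.62511973 195.57272281] [ 49.28817085 -42.97695772 189.38569784] [ 58.01115682 -25.76579191 198.78341153]
 knob 46 [504.84302853 -19.07175731 190.9193762 ] 319.89130434782606 233.52173913043478
```

Request:
step_arm([
  [[0,16.7,29,0,0,0,0.0494],[0,16.7,29,0,0,0,0.0494],[0,16.7,29,0,0,0,0.0494],[0,16.7,29,0,0,0,0.0494],[0,16.7,29,0,0,0,0.0494],[0,16.7,29,0,0,0,0.0494],[0,16.7,29,0,0,0,0.0494],[0,16.7,29,0,0,0,0.0494],[0,16.7,29,0,0,0,0.0494],[0,16.7,29,0,0,0,0.0494]],
])

```text
clock: 0.93
eef_pos: [378.4, -323.1, 239.2]
tool_rot: [-3.141, 0.0, 0.827]
force: [1.1, -1.5, 0.2]
width: -0.1
```

Request:
step_arm([
  [[0,16.7,29,0,0,0,0.0494],[0,16.7,29,0,0,0,0.0494],[0,16.7,29,0,0,0,0.0494],[0,16.7,29,0,0,0,0.0494],[0,16.7,29,0,0,0,0.0494],[0,16.7,29,0,0,0,0.0494],[0,16.7,29,0,0,0,0.0494],[0,16.7,29,0,0,0,0.0494],[0,16.7,29,0,0,0,0.0494],[0,16.7,29,0,0,0,0.0494]],
])

```text
clock: 1.77
eef_pos: [545.5, -33.3, 239.1]
tool_rot: [-3.141, 0.0, 1.321]
force: [0.8, -0.5, 0.6]
width: -0.1
```

```bash
cat > look.py <<'E'
import sys
from h import *
t=sys.argv[1]
s=ctrl.read_state(); print({k:np.round(s[k],3) for k in ('clock','qpos','eef_pos','tool_rot','force','torque','width')})
for n,b in (('side',(230,150,150,120)),('top',(230,170,150,110))):
    im,d=ctrl.get_image(n); np.save(f"pics/{n}{t}_d.npy",d); np.save(f"pics/{n}{t}.npy",im)
    crop(im,*b,5,f'pics/{n}{t}c.png')
E
python3 look.py 1
```

```text
{'clock': np.float64(1.767), 'qpos': array([ 0.201,  0.491, -0.282,  1.803,  0.173,  0.872, -0.411]), 'eef_pos': array([545.475, -33.302, 239.066]), 'tool_rot': array([-3.141,  0.   ,  1.321]), 'force': array([ 0.819, -0.545,  0.613]), 'torque': array([-0.046, -0.06 ,  0.005]), 'width': np.float64(-0.109)}
```

View pics/side1c.png

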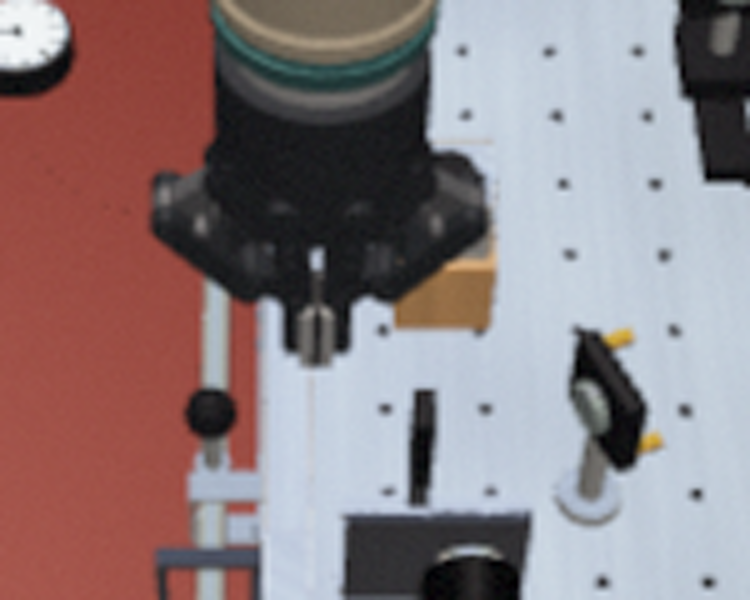

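View pics/top1c.png

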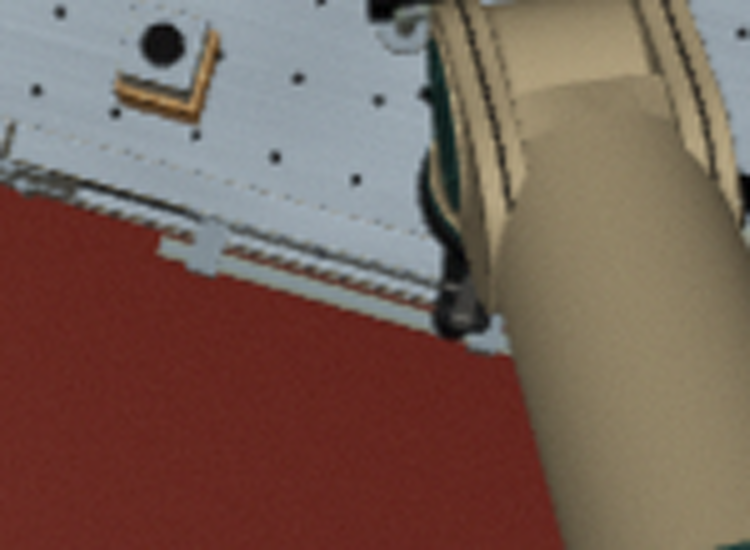

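Request:
step_arm([
  [[0,0,-2,-15,0,0,0],[0,0,0,-20,0,0,0],[0,0,0,-15,0,0,0],[0,0,0,-6,0,0,0],[0,0,0,0,0,0,0],[0,6,-1.5,0,0,0,0],[0,7,-1.8,0,0,0,0],[0,5,-1.3,0,0,0,0],[0,0,0,0,0,0,0]],
])

```text
clock: 2.62
eef_pos: [565.4, -41.9, 184.2]
tool_rot: [3.138, -0.001, 1.318]
force: [-0.3, -0.4, 0.3]
width: -0.1
```

```bash
python3 look.py 2
```

```text
{'clock': np.float64(2.617), 'qpos': array([ 0.194,  0.586, -0.259,  1.81 ,  0.206,  0.769, -0.425]), 'eef_pos': array([565.431, -41.948, 184.223]), 'tool_rot': array([ 3.138e+00, -1.000e-03,  1.318e+00]), 'force': array([-0.258, -0.421,  0.331]), 'torque': array([ 0.009, -0.018,  0.003]), 'width': np.float64(-0.098)}
```

View pics/side2c.png

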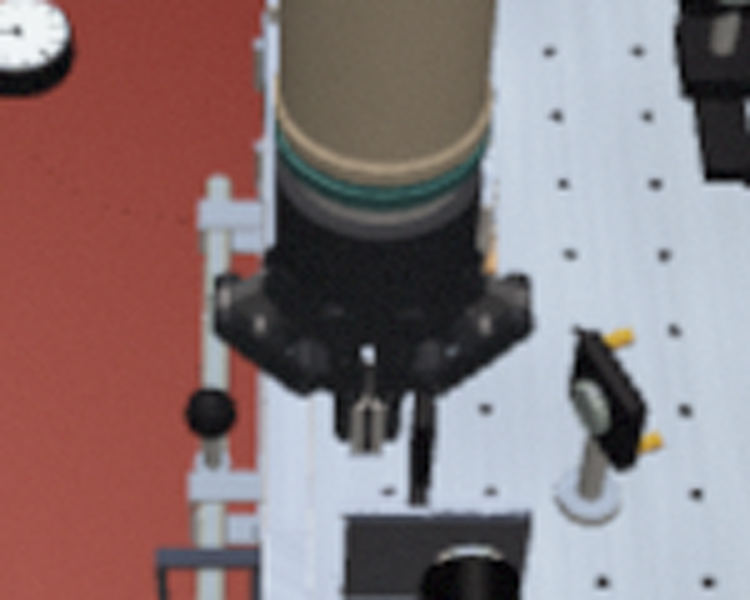

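Request:
step_arm([
  [[0,3.9,-1,0,0,0,0],[0,3.9,-1,0,0,0,0],[0,3.9,-1,0,0,0,0],[0,3.9,-1,0,0,0,0],[0,3.9,-1,0,0,0,0],[0,2.9,-0.8,0,0,0,0],[0,0,0,0,0,0,0]],
])

```text
clock: 3.3
eef_pos: [586.4, -47.3, 183.2]
tool_rot: [3.141, -0.0, 1.319]
force: [-1.0, -0.2, 0.7]
width: -0.1
```

```bash
python3 look.py 3
```

```text
{'clock': np.float64(3.3), 'qpos': array([ 0.197,  0.615, -0.258,  1.749,  0.206,  0.803, -0.411]), 'eef_pos': array([586.38 , -47.333, 183.244]), 'tool_rot': array([ 3.141, -0.   ,  1.319]), 'force': array([-0.966, -0.22 ,  0.677]), 'torque': array([ 0.004, -0.018,  0.014]), 'width': np.float64(-0.068)}
```

View pics/side3c.png

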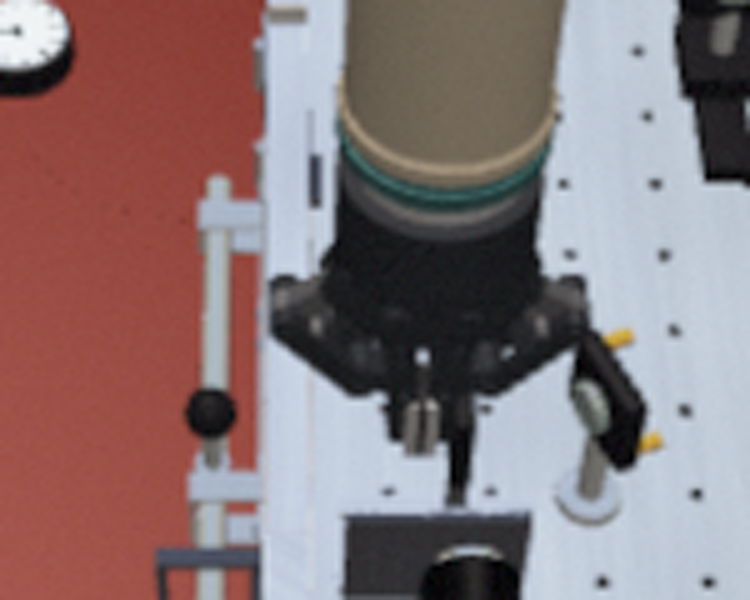

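Request:
step_arm([
  [[0,3.9,-1,0,0,0,0],[0,3.9,-1,0,0,0,0],[0,2.9,-0.8,0,0,0,0],[0,0,0,0,0,0,0]],
])

```text
clock: 3.73
eef_pos: [594.4, -49.5, 183.1]
tool_rot: [-3.137, 0.001, 1.319]
force: [-7.4, 1.8, 4.8]
width: 0.0
```

Request:
step_arm([
  [[0,1.0,-0.25,0,0,0,0],[0,1.0,-0.25,0,0,0,0]],
])

```text
clock: 3.9
eef_pos: [594.6, -49.5, 183.1]
tool_rot: [-3.133, 0.001, 1.319]
force: [-12.3, 1.1, 9.7]
width: -0.0
```

Request:
step_arm([
  [[0,1.0,-0.25,0,0,0,0],[0,1.0,-0.25,0,0,0,0]],
])

```text
clock: 4.07
eef_pos: [594.8, -49.5, 183.1]
tool_rot: [-3.129, 0.002, 1.319]
force: [-16.0, 4.2, 13.1]
width: 0.1
```

```bash
python3 look.py 4
```

```text
{'clock': np.float64(4.067), 'qpos': array([ 0.199,  0.632, -0.259,  1.713,  0.204,  0.835, -0.403]), 'eef_pos': array([594.766, -49.549, 183.094]), 'tool_rot': array([-3.129e+00,  2.000e-03,  1.319e+00]), 'force': array([-16.018,   4.2  ,  13.089]), 'torque': array([ 0.762,  3.34 , -0.024]), 'width': np.float64(0.123)}
```

View pics/side4c.png

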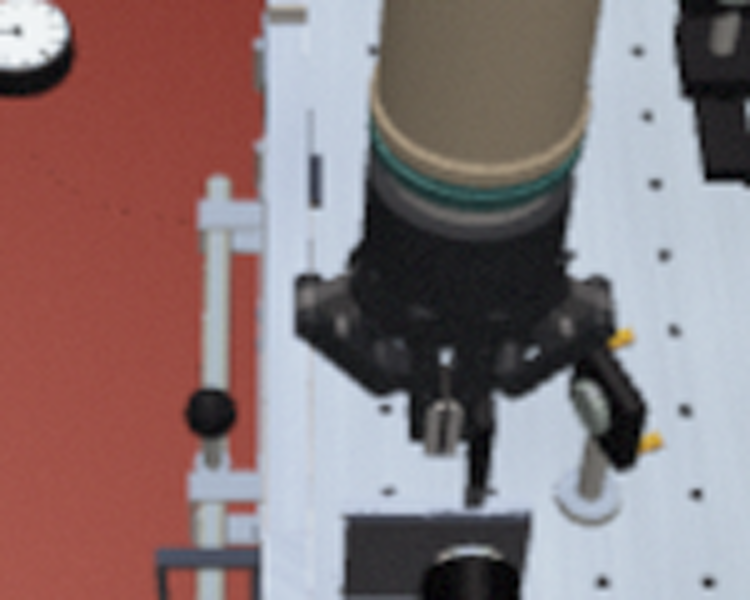

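View pics/top4c.png

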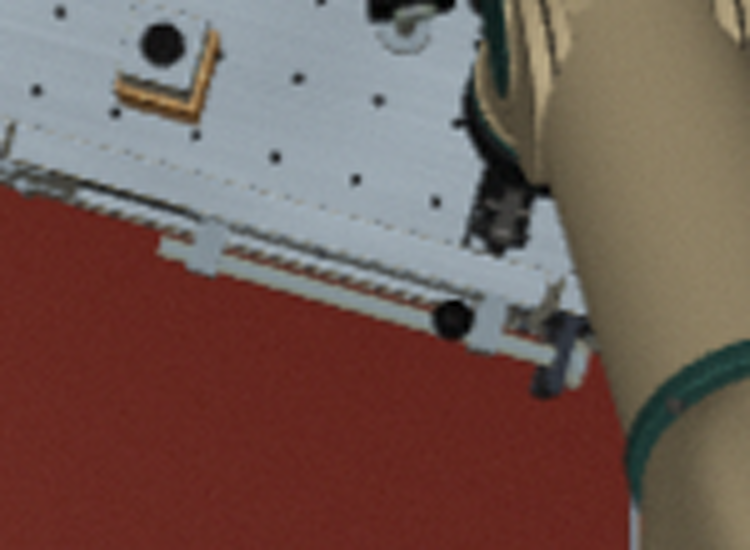

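Run:
```python
from h import *
ex=np.array([.968,-.25,0]);t0=np.array([588,-46.5,195.])
for d in (0,17,24,27,30):
    for z in (195,160):
        p=side.proj(np.array([*(t0+d*ex)[:2],z]))[0]; print(d,z,((p-[230,150])*5).round(0))
def cloud(c,d):
    v,u=np.nonzero(d>0); X=np.linalg.inv(c.K)@np.vstack([u,v,np.ones_like(u)])*d[v,u]
    return (c.R.T@(X-c.t.reshape(3,1))).T, u,v
d=np.load('pics/side4_d.npy');im=np.load('pics/side4.npy');P,u,v=cloud(side,d)
for r in (446,455,465,475,485,492):
    rr=150+r//5
    print(r,[(c*5-1150,side.at_d((c,rr),d[rr,c]).round(0).astype(int).tolist(),int(im[rr,c].sum())) for c in range(322,331)])
crop(im,300,210,50,45,14,'pics/s4z.png')
crop(np.load('pics/top4.npy'),310,190,50,45,14,'pics/t4z.png')
```

```text
0 195 [419. 407.]
0 160 [415. 455.]
17 195 [461. 407.]
17 160 [456. 455.]
24 195 [478. 407.]
24 160 [472. 455.]
27 195 [486. 407.]
27 160 [480. 455.]
30 195 [493. 407.]
30 160 [487. 455.]
446 [(460, [645, 44, 19], 538), (465, [648, 44, 19], 333), (470, [608, -57, 175], 42), (475, [608, -62, 183], 54), (480, [610, -61, 180], 49), (485, [612, -63, 183], 48), (490, [614, -63, 182], 360), (495, [662, 39, 21], 564), (500, [665, 41, 17], 611)]
455 [(460, [644, 38, 19], 521), (465, [646, 39, 17], 286), (470, [608, -58, 170], 45), (475, [607, -64, 178], 57), (480, [610, -62, 174], 56), (485, [612, -64, 177], 88), (490, [615, -63, 173], 430), (495, [660, 33, 20], 611), (500, [662, 33, 20], 612)]
465 [(460, [642, 33, 18], 556), (465, [644, 32, 19], 364), (470, [608, -59, 164], 39), (475, [608, -63, 169], 51), (480, [611, -63, 168], 56), (485, [613, -63, 167], 167), (490, [615, -64, 167], 451), (495, [658, 28, 19], 614), (500, [661, 28, 19], 612)]
475 [(460, [640, 28, 17], 565), (465, [643, 27, 19], 364), (470, [607, -62, 160], 55), (475, [609, -63, 161], 57), (480, [612, -61, 158], 55), (485, [613, -64, 161], 260), (490, [655, 25, 17], 497), (495, [657, 23, 18], 616), (500, [659, 23, 18], 620)]
485 [(460, [638, 21, 19], 528), (465, [608, -57, 145], 272), (470, [608, -60, 150], 108), (475, [610, -62, 152], 105), (480, [611, -64, 154], 108), (485, [614, -64, 153], 305), (490, [653, 19, 17], 469), (495, [656, 19, 16], 577), (500, [658, 18, 17], 623)]
492 [(460, [637, 19, 19], 511), (465, [608, -57, 141], 222), (470, [610, -58, 142], 149), (475, [612, -57, 141], 148), (480, [614, -58, 141], 179), (485, [616, -58, 140], 259), (490, [652, 15, 19], 334), (495, [654, 15, 18], 499), (500, [656, 14, 19], 625)]
```

View pics/s4z.png

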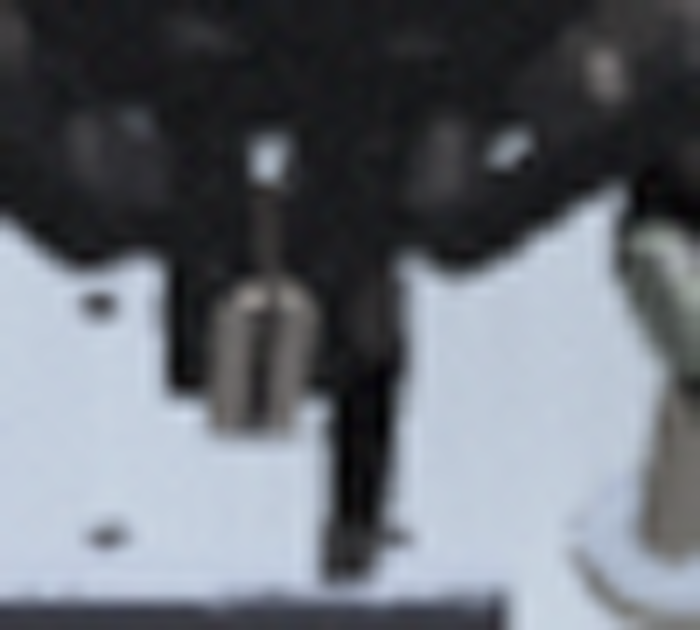

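View pics/t4z.png

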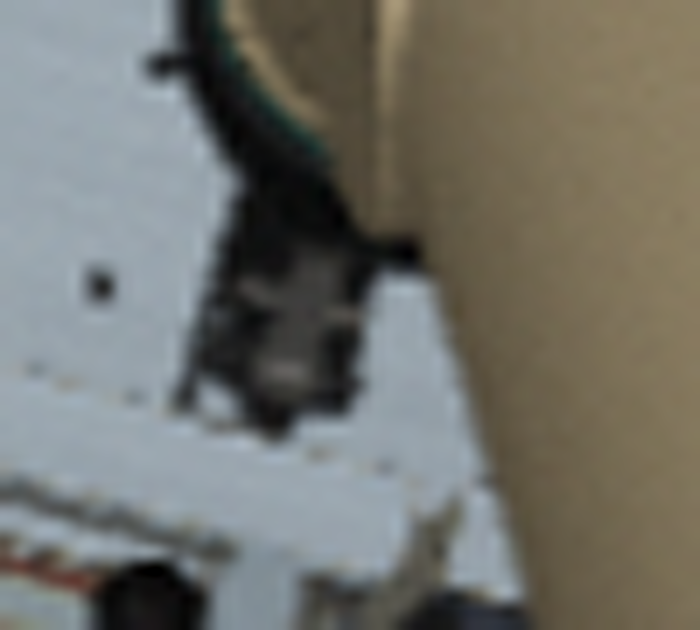

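Run:
```python
from h import *
for t in (0,1,2,3,4):
    im=np.load(f'pics/side{t}.npy').astype(float).sum(2)
    o=[]
    for r in (240,241,242,243,244,245,246):
        seg=im[r,305:335]; bg=np.percentile(seg,75)
        # darkness centroid, contiguous around min within window
        w=np.clip(bg-seg,0,None)/bg; k=np.argmax(w[5:])+5
        # use last dark cluster
        lo=k
        while w[lo-1]>.15 and lo>1: lo-=1
        hi=k
        while hi<28 and w[hi+1]>.15: hi+=1
        o.append((round((w[lo:hi+1]*np.arange(lo,hi+1)).sum()/w[lo:hi+1].sum()+305,2),hi-lo+1))
    print(t,o)
ex=np.array([.968,-.25,0]);t0=np.array([586,-55,165.])
print(side.proj([t0,t0+10*ex,t0+24*ex,t0+30*ex]))
```

```text
0 [(np.float64(313.71), np.int64(6)), (np.float64(313.71), np.int64(6)), (np.float64(313.68), np.int64(6)), (np.float64(313.62), np.int64(6)), (np.float64(313.6), np.int64(6)), (np.float64(313.56), np.int64(6)), (np.float64(313.57), np.int64(6))]
1 [(np.float64(313.71), np.int64(6)), (np.float64(313.72), np.int64(6)), (np.float64(313.68), np.int64(6)), (np.float64(313.61), np.int64(6)), (np.float64(313.59), np.int64(6)), (np.float64(313.57), np.int64(6)), (np.float64(313.55), np.int64(6))]
2 [(np.float64(313.71), np.int64(6)), (np.float64(313.72), np.int64(6)), (np.float64(313.68), np.int64(6)), (np.float64(313.63), np.int64(6)), (np.float64(313.59), np.int64(6)), (np.float64(313.56), np.int64(6)), (np.float64(313.57), np.int64(6))]
3 [(np.float64(321.5), np.int64(6)), (np.float64(321.47), np.int64(6)), (np.float64(321.52), np.int64(6)), (np.float64(321.48), np.int64(6)), (np.float64(321.47), np.int64(6)), (np.float64(321.4), np.int64(6)), (np.float64(321.24), np.int64(6))]
4 [(np.float64(322.32), np.int64(14)), (np.float64(325.23), np.int64(7)), (np.float64(325.38), np.int64(6)), (np.float64(325.34), np.int64(6)), (np.float64(325.28), np.int64(6)), (np.float64(325.24), np.int64(6)), (np.float64(325.02), np.int64(5))]
[[313.41429251 243.1491297 ]
 [318.23129892 243.1588457 ]
 [324.97605496 243.17245001]
 [327.86700299 243.17828111]]
```

Request:
step_arm([
  [[0,-5,1.3,0,0,0,0],[0,-8,2,0,0,0,0],[0,-8,2,0,0,0,0],[0,-8,2,0,0,0,0],[0,0,0,20,0,0,0],[0,-10,20,30,0,0,0],[0,-15,30,10,0,0,0],[0,-15,35,0,0,0,0],[0,0,35,0,0,0,0],[0,0,0,0,0,0,0]],
])

```text
clock: 5.0
eef_pos: [530.1, 85.4, 244.5]
tool_rot: [3.141, -0.007, 1.329]
force: [-0.2, 1.1, 0.5]
width: 0.1
```

```bash
python3 look.py 5
python3 - <<'E'
from h import *
crop(np.load('pics/side5.npy'),285,200,70,75,9,'pics/s5z.png')
crop(np.load('pics/side0.npy'),285,200,70,75,9,'pics/s0z.png')
crop(np.load('pics/top5.npy'),305,175,60,60,10,'pics/t5z.png')
crop(np.load('pics/top0.npy'),305,175,60,60,10,'pics/t0z.png')
a,b=cv2.imread('pics/s0z.png'),cv2.imread('pics/s5z.png'); cv2.imwrite('pics/s05.png',cv2.resize(np.hstack([a,b]),(796,426)))
a,b=cv2.imread('pics/t0z.png'),cv2.imread('pics/t5z.png'); cv2.imwrite('pics/t05.png',cv2.resize(np.hstack([a,b]),(800,400)))
E
```

```text
{'clock': np.float64(5.0), 'qpos': array([-0.003,  0.471, -0.299,  1.825,  0.169,  0.867, -0.622]), 'eef_pos': array([530.145,  85.407, 244.463]), 'tool_rot': array([ 3.141, -0.007,  1.329]), 'force': array([-0.225,  1.058,  0.468]), 'torque': array([ 0.085, -0.011,  0.003]), 'width': np.float64(0.141)}
```

View pics/s05.png

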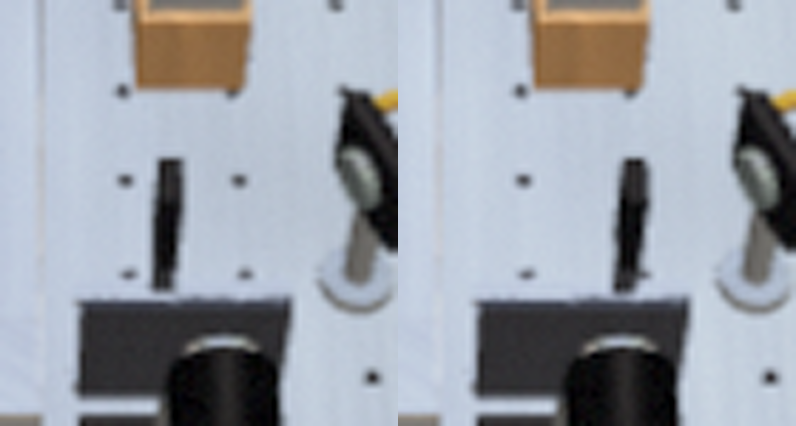

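View pics/t05.png

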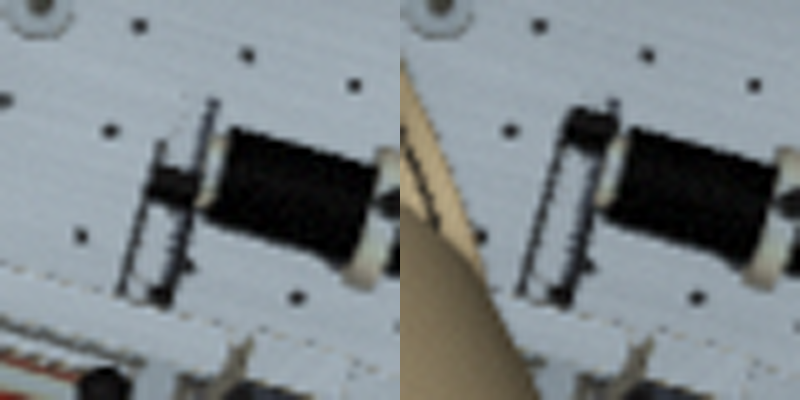

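Request:
step_arm([
  [[0,3.3,-9.85,0,0,0,-0.1208],[0,3.3,-9.85,0,0,0,-0.1208],[0,3.3,-9.85,0,0,0,-0.1208],[0,3.3,-9.85,0,0,0,-0.1208],[0,3.3,-9.85,0,0,0,-0.1208],[0,3.3,-9.85,0,0,0,-0.1208],[0,3.3,-9.85,0,0,0,-0.1208],[0,3.3,-9.85,0,0,0,-0.1208],[0,3.3,-9.85,0,0,0,-0.1208],[0,3.3,-9.85,0,0,0,-0.1208]],
])

```text
clock: 5.93
eef_pos: [564.2, -24.8, 243.1]
tool_rot: [3.14, 0.0, 0.102]
force: [0.1, 0.0, -0.5]
width: -0.4
```

Request:
step_arm([
  [[0,3.3,-9.85,0,0,0,-0.1208],[0,3.3,-9.85,0,0,0,-0.1208],[0,3.3,-9.85,-5,0,0,-0.1208],[0,0,0,-25,0,0,0],[0,0,0,-25,0,0,0],[0,0,0,-13,0,0,0],[0,0,0,0,0,0,0],[0,6.8,-1.75,0,0,0,0],[0,6.8,-1.75,0,0,0,0],[0,0,0,0,0,0,0]],
])

```text
clock: 6.77
eef_pos: [590.8, -56.5, 176.8]
tool_rot: [-3.141, -0.005, -0.253]
force: [1.2, -0.1, 0.2]
width: 0.0
```

```bash
python3 look.py 6
```

```text
{'clock': np.float64(6.767), 'qpos': array([-0.038,  0.622,  0.134,  1.752, -0.111,  0.77 , -1.672]), 'eef_pos': array([590.751, -56.531, 176.803]), 'tool_rot': array([-3.141, -0.005, -0.253]), 'force': array([ 1.194, -0.121,  0.226]), 'torque': array([-0.025, -0.031, -0.006]), 'width': np.float64(0.031)}
```

View pics/side6c.png

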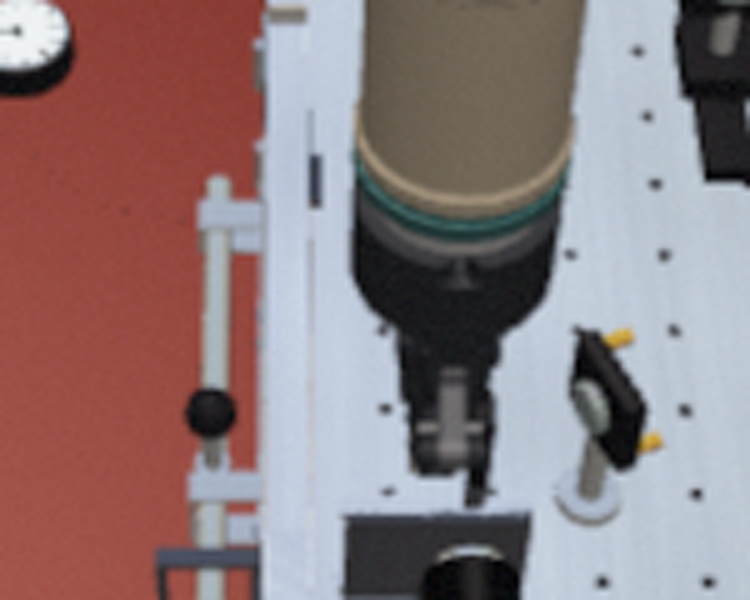

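Request:
step_arm([
  [[0,2.5,4.5,0,0,0,0],[0,2,-0.5,0,0,0,0],[0,2,-0.5,0,0,0,0],[0,0,0,0,0,0,0]],
])

```text
clock: 7.2
eef_pos: [594.8, -51.6, 175.5]
tool_rot: [-3.142, -0.001, -0.251]
force: [-0.5, -0.1, -0.1]
width: -0.2
```

Request:
step_arm([
  [[0,2,-0.5,0,0,0,0],[0,0,0,0,0,0,0]],
])

```text
clock: 7.37
eef_pos: [596.2, -52.3, 175.2]
tool_rot: [3.141, 0.0, -0.252]
force: [-0.2, 0.9, 0.2]
width: -0.3
```

Request:
step_arm([
  [[0,2,-0.5,0,0,0,0],[0,0,0,0,0,0,0]],
])

```text
clock: 7.53
eef_pos: [596.3, -52.3, 175.1]
tool_rot: [3.141, 0.005, -0.252]
force: [-5.2, 0.9, 3.5]
width: -0.2
```

Request:
step_arm([
  [[0,2,-0.5,0,0,0,0],[0,0,0,0,0,0,0]],
])

```text
clock: 7.7
eef_pos: [596.4, -52.3, 175.1]
tool_rot: [3.141, 0.009, -0.252]
force: [-8.8, 2.3, 7.2]
width: -0.2
```

```bash
python3 look.py 7
python3 - <<'E'
from h import *
s=ctrl.read_state();F=s['force'];t=s['torque']
r=np.cross(F,t)/(F@F);print(F,t,r, [ (r+k*F).round(3) for k in ((.0108*.968-r[0])/F[0],)])
E
```

```text
{'clock': np.float64(7.7), 'qpos': array([-0.042,  0.637,  0.133,  1.726, -0.113,  0.795, -1.677]), 'eef_pos': array([596.377, -52.307, 175.067]), 'tool_rot': array([ 3.141,  0.009, -0.252]), 'force': array([-8.77 ,  2.293,  7.17 ]), 'torque': array([0.49 , 1.907, 0.012]), 'width': np.float64(-0.185)}
[-9.2841534   2.09263213  6.45807106] [ 0.4396436   1.81829207 -0.00595339] [-0.08886455  0.02104589 -0.13457167] [array([ 0.01 , -0.001, -0.204])]
```

View pics/side7c.png

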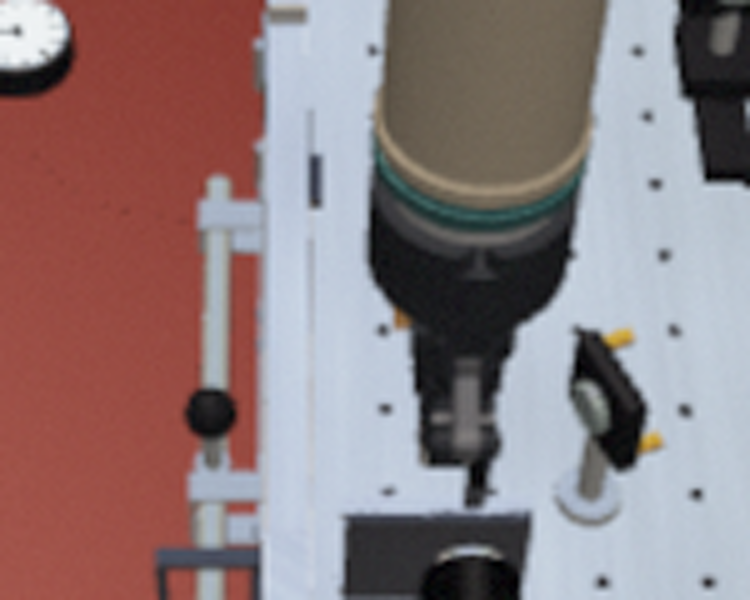

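View pics/top7c.png

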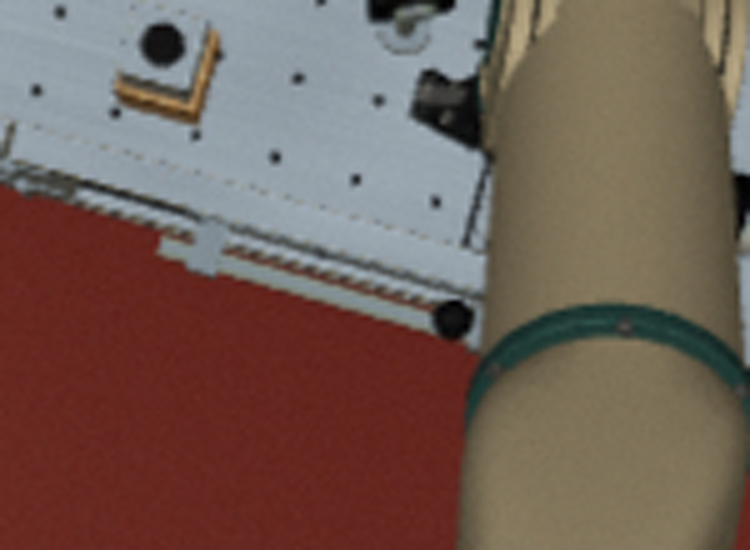

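Request:
step_arm([
  [[0,-10,2.5,0,0,0,0],[0,-12,3,0,0,0,0],[0,-5,1,25,0,0,0],[0,0,0,30,0,0,0.1],[0.6,0,0,20,0,0,0.1208],[0.6,-5,3,0,0,0,0.1208],[0.6,-8,3,0,0,0,0.1208],[0.6,-8,3,0,0,0,0.1208],[0.6,-8,3,0,0,0,0.1208],[0.6,-8,3,0,0,0,0.1208]],
])

```text
clock: 8.63
eef_pos: [536.1, -31.8, 250.5]
tool_rot: [3.141, -0.001, 0.579]
force: [0.3, -0.0, 0.2]
width: 51.5
```

Request:
step_arm([
  [[0.6,-8,3,0,0,0,0.1208],[0.6,-8,3,0,0,0,0.1208],[0.6,-8,3,0,0,0,0.1208],[0.6,-6,3,0,0,0,0.1208],[0.6,0,0,0,0,0,0.1208],[0.6,0,0,0,0,0,0.1208],[0.6,0,0,0,0,0,0.025],[0.6,0,0,0,0,0,0],[0.6,0,0,0,0,0,0]],
])

```text
clock: 9.38
eef_pos: [506.4, -20.0, 250.3]
tool_rot: [3.141, -0.0, 1.32]
force: [0.1, 0.5, -0.5]
width: 51.0
```

```bash
python3 look.py 8
```

```text
{'clock': np.float64(9.383), 'qpos': array([ 0.186,  0.421, -0.284,  1.892,  0.153,  0.849, -0.426]), 'eef_pos': array([506.407, -19.995, 250.315]), 'tool_rot': array([ 3.141, -0.   ,  1.32 ]), 'force': array([ 0.146,  0.489, -0.489]), 'torque': array([ 0.086, -0.005,  0.027]), 'width': np.float64(50.962)}
```

View pics/side8c.png

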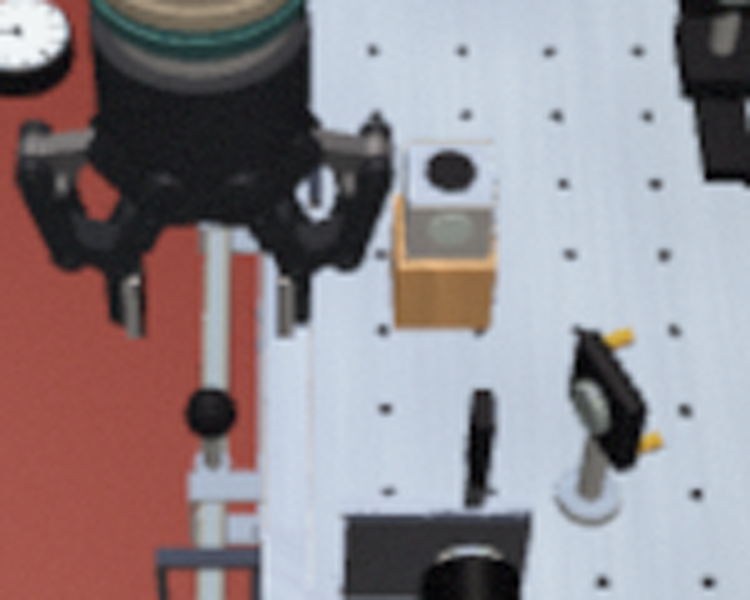

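Request:
step_arm([
  [[0.6,-1.2,0,-20,0,0,0],[0.6,0,0,-25,0,0,0],[0.6,0,0,-20,0,0,0],[0.6,0,0,-10,0,0,0],[0.6,0,0,-1,0,0,0],[0.6,0,0,0,0,0,0],[0.6,0,0,0,0,0,0]],
])

```text
clock: 10.07
eef_pos: [505.9, -19.6, 175.2]
tool_rot: [3.14, -0.0, 1.323]
force: [1.1, 0.3, -0.7]
width: 51.1
```

```bash
python3 look.py 9
```

```text
{'clock': np.float64(10.067), 'qpos': array([ 0.158,  0.525, -0.253,  1.977,  0.205,  0.662, -0.472]), 'eef_pos': array([505.911, -19.593, 175.201]), 'tool_rot': array([ 3.14 , -0.   ,  1.323]), 'force': array([ 1.129,  0.323, -0.655]), 'torque': array([0.047, 0.022, 0.026]), 'width': np.float64(51.08)}
```

View pics/side9c.png

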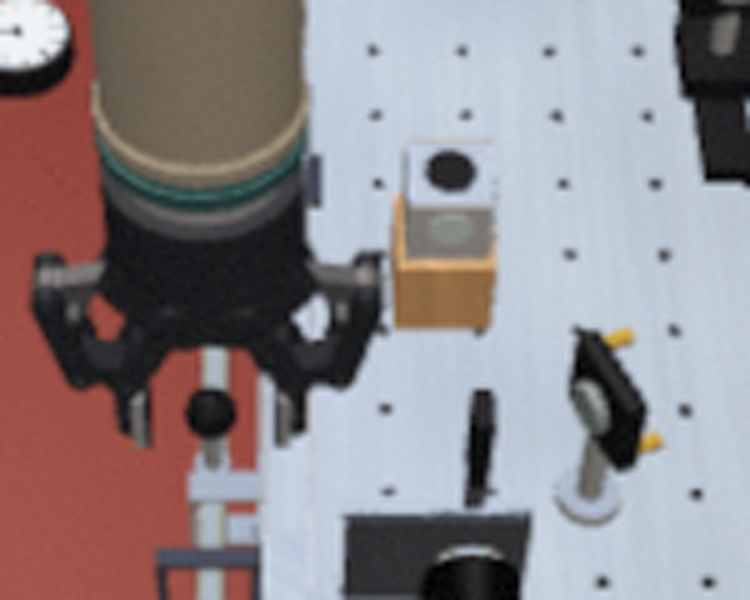

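View pics/top9c.png

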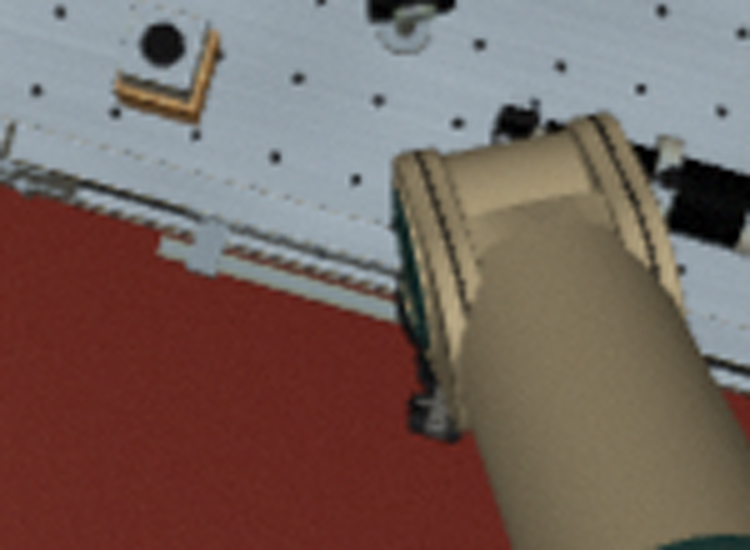

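Request:
step_arm([
  [[0.35,0,0,0,0,0,0],[0.25,0,0,0,0,0,0],[0,0,0,0,0,0,0],[0,0,0,0,0,0,0],[0,0,0,0,0,0,0],[0,0,0,0,0,0,0]],
])

```text
clock: 10.67
eef_pos: [505.4, -19.8, 175.1]
tool_rot: [3.14, -0.0, 1.323]
force: [-1.6, -0.1, 5.3]
width: 18.6
```

```bash
python3 look.py 10
```

```text
{'clock': np.float64(10.667), 'qpos': array([ 0.158,  0.524, -0.253,  1.978,  0.206,  0.662, -0.472]), 'eef_pos': array([505.417, -19.842, 175.074]), 'tool_rot': array([ 3.14 , -0.   ,  1.323]), 'force': array([-1.62 , -0.068,  5.346]), 'torque': array([-0.023,  0.224,  0.094]), 'width': np.float64(18.586)}
```

View pics/side10c.png

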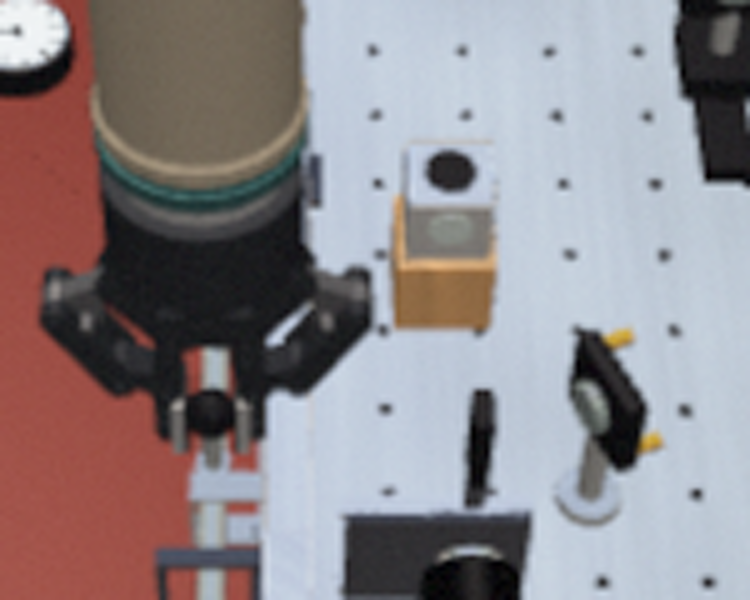

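Request:
step_arm([
  [[0,0.2,0.7,2,0,0,0],[0,0.2,0.7,2,0,0,0],[0,0,0,0,0,0,0]],
])

```text
clock: 11.02
eef_pos: [505.4, -18.6, 178.4]
tool_rot: [-3.142, 0.0, 1.323]
force: [-0.3, -1.1, -1.4]
width: 19.0
```

Request:
step_arm([
  [[0,0.2,0.7,2,0,0,0],[0,0.2,0.7,2,0,0,0],[0,0,0,0,0,0,0],[0,0,0,0,0,0,0]],
])

```text
clock: 11.35
eef_pos: [505.7, -17.0, 182.3]
tool_rot: [-3.141, 0.0, 1.323]
force: [0.1, -1.8, -3.0]
width: 19.0
```

```bash
python3 look.py 11
python3 - <<'E'
from h import *
a=np.load('pics/side0.npy');b=np.load('pics/side11.npy')
x=[cv2.resize(i[215:285,255:300,::-1],None,fx=8,fy=8,interpolation=cv2.INTER_CUBIC) for i in (a,b)]
cv2.imwrite('pics/s11z.png',np.hstack(x))
E
```

```text
{'clock': np.float64(11.35), 'qpos': array([ 0.156,  0.514, -0.257,  1.97 ,  0.2  ,  0.682, -0.472]), 'eef_pos': array([505.72 , -17.025, 182.304]), 'tool_rot': array([-3.141,  0.   ,  1.323]), 'force': array([ 0.06 , -1.846, -2.958]), 'torque': array([-0.354,  0.026, -0.034]), 'width': np.float64(19.005)}
```

View pics/s11z.png

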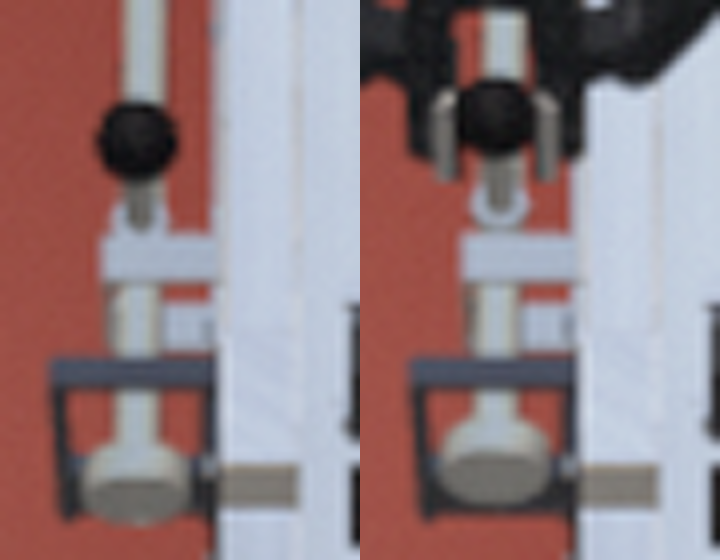

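Request:
step_arm([
  [[0,0.1,0.3,1,0,0,0],[0,0.5,1.9,0,0,0,0],[0,0.5,1.9,0,0,0,0],[0,0.5,1.9,0,0,0,0],[0,0,0,0,0,0,0]],
])

```text
clock: 11.87
eef_pos: [507.6, -10.1, 183.3]
tool_rot: [-3.142, -0.001, 1.324]
force: [0.4, -0.7, -2.8]
width: 18.9
```

Request:
step_arm([
  [[0,0.7,2.9,0,0,0,0],[0,0.7,2.9,0,0,0,0],[0,0.7,2.9,0,0,0,0],[0,0.7,2.9,0,0,0,0]],
])

```text
clock: 12.2
eef_pos: [510.4, 1.0, 183.3]
tool_rot: [3.141, -0.0, 1.323]
force: [1.0, -2.6, -1.9]
width: 18.9
```

```bash
python3 look.py 12
python3 - <<'E'
from h import *
a=np.load('pics/side11.npy');b=np.load('pics/side12.npy')
x=[cv2.resize(i[205:285,255:300,::-1],None,fx=7,fy=7,interpolation=cv2.INTER_CUBIC) for i in (a,b)]
cv2.imwrite('pics/s12z.png',np.hstack(x))
E
```

```text
{'clock': np.float64(12.2), 'qpos': array([ 0.12 ,  0.518, -0.256,  1.958,  0.198,  0.69 , -0.505]), 'eef_pos': array([510.383,   0.983, 183.329]), 'tool_rot': array([ 3.141, -0.   ,  1.323]), 'force': array([ 0.994, -2.572, -1.942]), 'torque': array([-0.484,  0.005, -0.06 ]), 'width': np.float64(18.87)}
```

View pics/s12z.png

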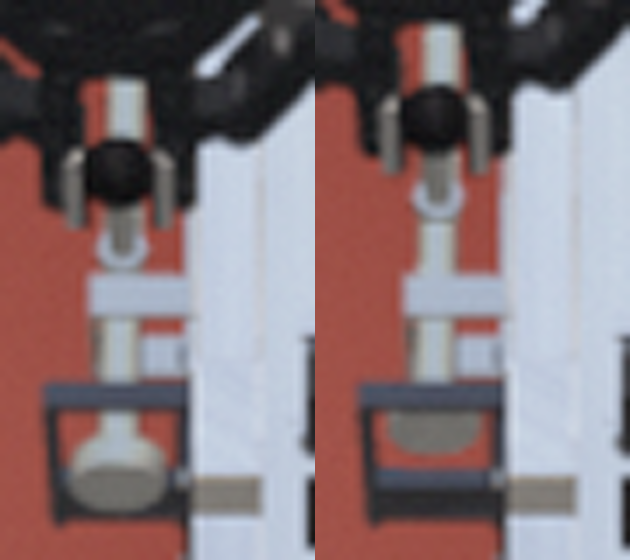

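Request:
step_arm([
  [[0,0.7,2.9,0,0,0,0],[0,0.7,2.9,0,0,0,0],[0,0.7,2.9,0,0,0,0],[0,0.7,2.9,0,0,0,0],[0,0.5,1.9,0,0,0,0],[0,0,0,0,0,0,0],[0,0,0,0,0,0,0]],
])

```text
clock: 12.88
eef_pos: [513.9, 15.0, 183.4]
tool_rot: [3.141, -0.001, 1.323]
force: [1.6, 1.2, -3.4]
width: 18.1
```

```bash
python3 look.py 13
python3 - <<'E'
from h import *
a=np.load('pics/side11.npy');b=np.load('pics/side13.npy')
x=[cv2.resize(i[205:285,255:300,::-1],None,fx=7,fy=7,interpolation=cv2.INTER_CUBIC) for i in (a,b)]
cv2.imwrite('pics/s13z.png',np.hstack(x))
E
```

```text
{'clock': np.float64(12.883), 'qpos': array([ 0.093,  0.522, -0.255,  1.949,  0.197,  0.694, -0.529]), 'eef_pos': array([513.928,  14.986, 183.357]), 'tool_rot': array([ 3.141e+00, -1.000e-03,  1.323e+00]), 'force': array([ 1.581,  1.227, -3.357]), 'torque': array([-0.079, -0.271, -0.04 ]), 'width': np.float64(18.107)}
```

View pics/s13z.png

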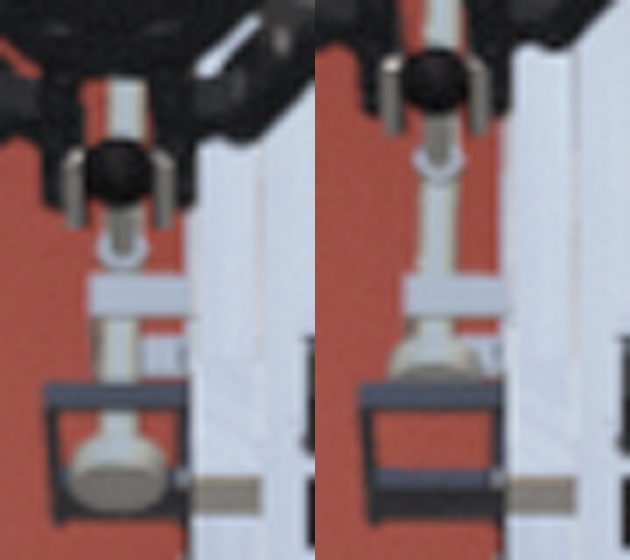

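View pics/top13c.png

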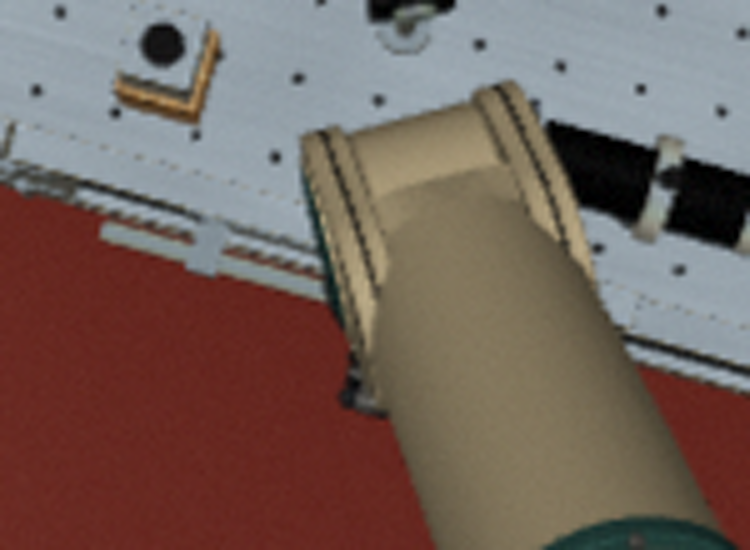

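Run:
```python
import numpy as np
yaw=-.253; c,s=np.cos(yaw),np.sin(yaw); r,o=220,27
def p(t): 
    x=-o*np.cos(t)-r*np.sin(t)+o; y=o*np.sin(t)-r*np.cos(t)+r
    return np.array([c*x-s*y,s*x+c*y])
n=18; u=np.linspace(0,1,n+1); th=.345*(u*u*(3-2*u))
for a,b in zip(th,th[1:]): print(np.r_[p(b)-p(a),b-a].round(3).tolist())
print(p(.345))
```

```text
[-0.634, 0.251, 0.003]
[-1.8, 0.724, 0.009]
[-2.809, 1.167, 0.014]
[-3.656, 1.588, 0.018]
[-4.339, 1.987, 0.022]
[-4.859, 2.361, 0.024]
[-5.216, 2.701, 0.027]
[-5.416, 2.994, 0.028]
[-5.465, 3.226, 0.029]
[-5.37, 3.381, 0.029]
[-5.142, 3.444, 0.028]
[-4.79, 3.401, 0.027]
[-4.324, 3.238, 0.024]
[-3.753, 2.948, 0.022]
[-3.085, 2.524, 0.018]
[-2.324, 1.963, 0.014]
[-1.468, 1.269, 0.009]
[-0.513, 0.449, 0.003]
[-64.96387067  39.6169621 ]
```

First lower the bolt 2.5 mm, then begin opening the gate.

Request:
step_arm([
  [[0,-0.2,-0.6,-1.2,0,0,0],[0,-0.2,-0.6,-1.2,0,0,0],[0,-0.6,0.3,0,0,0,-0.003],[0,-1.8,0.7,0,0,0,-0.009],[0,-2.8,1.2,0,0,0,-0.014],[0,-3.7,1.6,0,0,0,-0.018],[0,-4.3,2,0,0,0,-0.022],[0,-4.9,2.4,0,0,0,-0.024]],
])

```text
clock: 13.65
eef_pos: [494.6, 21.1, 181.0]
tool_rot: [3.141, 0.0, 1.23]
force: [1.5, 0.5, -3.4]
width: 18.4
```

```bash
python3 look.py 14
```

```text
{'clock': np.float64(13.65), 'qpos': array([ 0.06 ,  0.501, -0.227,  2.   ,  0.178,  0.659, -0.622]), 'eef_pos': array([494.587,  21.136, 180.98 ]), 'tool_rot': array([3.141, 0.   , 1.23 ]), 'force': array([ 1.464,  0.483, -3.384]), 'torque': array([-0.121, -0.426, -0.075]), 'width': np.float64(18.377)}
```

View pics/side14c.png

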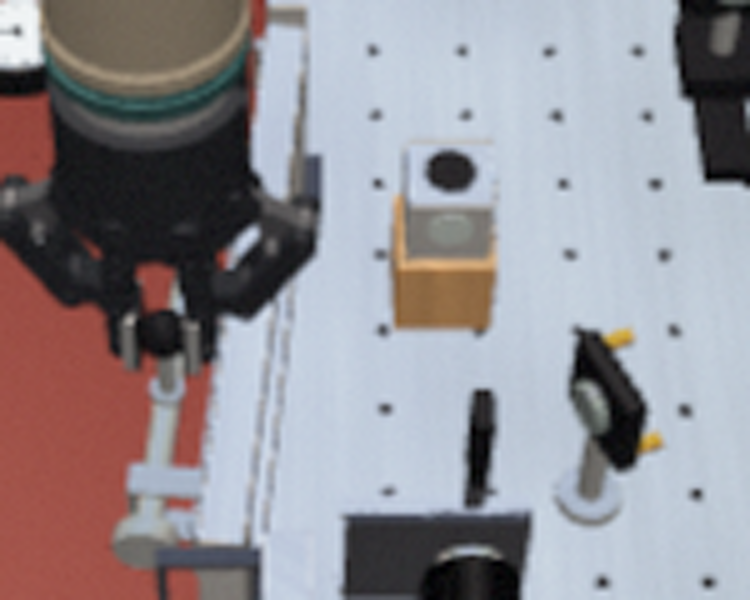

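Gate is opening with the bolt head clear of the keeper (head at crop (143,540), keeper bar at (208,558)). Continue.

Request:
step_arm([
  [[0,-5.2,2.7,0,0,0,-0.027],[0,-5.4,3,0,0,0,-0.028],[0,-5.5,3.2,0,0,0,-0.029],[0,-5.4,3.4,0,0,0,-0.029],[0,-5.1,3.4,0,0,0,-0.028],[0,-4.8,3.4,0,0,0,-0.027],[0,-4.3,3.2,0,0,0,-0.024]],
])

```text
clock: 14.33
eef_pos: [458.7, 42.7, 181.0]
tool_rot: [3.142, 0.001, 1.039]
force: [0.9, -0.9, -1.8]
width: 18.9
```

Request:
step_arm([
  [[0,-3.8,2.9,0,0,0,-0.022],[0,-3.1,2.5,0,0,0,-0.018],[0,-2.3,2,0,0,0,-0.014],[0,-1.5,1.3,0,0,0,-0.009],[0,-0.5,0.4,0,0,0,-0.003],[0,0,0,0,0,0,0],[0,0,0,0,0,0,0],[0,0,0,0,0,0,0]],
])

```text
clock: 15.0
eef_pos: [448.2, 52.5, 180.9]
tool_rot: [-3.142, 0.0, 0.975]
force: [0.2, -2.1, -2.2]
width: 18.9
```

```bash
python3 look.py 15
python3 - <<'E'
from h import *
cv2.imwrite('pics/side15.png',np.load('pics/side15.npy')[:,:,::-1])
cv2.imwrite('pics/top15.png',np.load('pics/top15.npy')[:,:,::-1])
E
```

```text
{'clock': np.float64(15.0), 'qpos': array([-0.067,  0.445, -0.154,  2.111,  0.118,  0.593, -0.9  ]), 'eef_pos': array([448.178,  52.488, 180.868]), 'tool_rot': array([-3.142,  0.   ,  0.975]), 'force': array([ 0.163, -2.145, -2.214]), 'torque': array([-0.503, -0.043,  0.103]), 'width': np.float64(18.934)}
```

View pics/side15c.png

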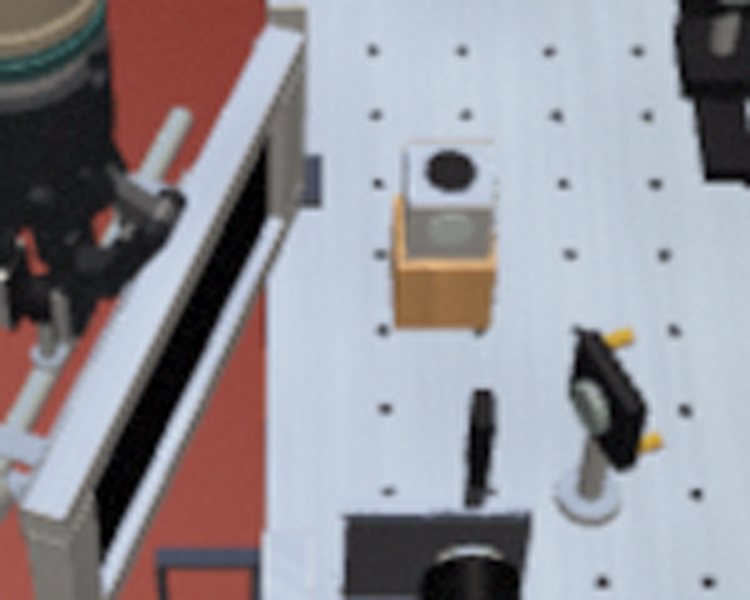

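View pics/top15c.png

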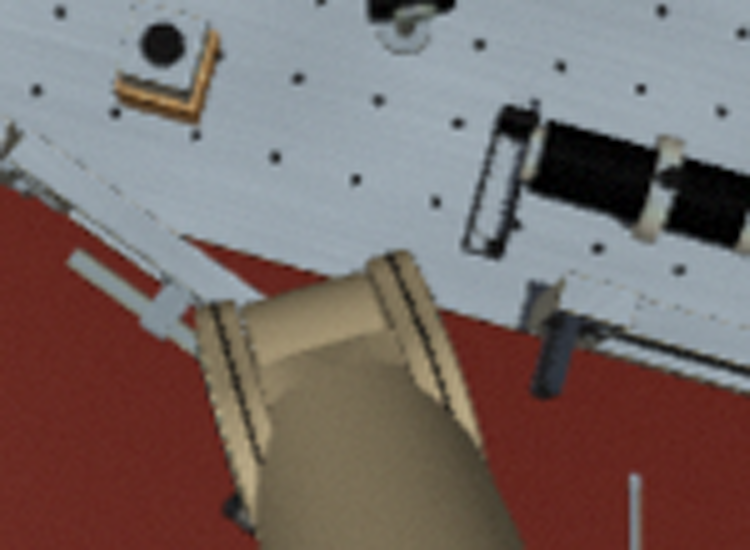

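View pics/side15.png

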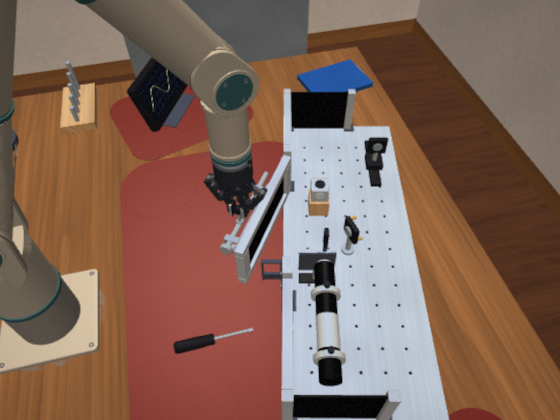

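Run:
```python
from h import *
def cloud(c,d):
    v,u=np.nonzero(d>0); X=np.linalg.inv(c.K)@np.vstack([u,v,np.ones_like(u)])*d[v,u]
    return (c.R.T@(X-c.t.reshape(3,1))).T, u,v
for n,c in (('side',side),('top',top)):
    d=np.load(f'pics/{n}15_d.npy');im=np.load(f'pics/{n}15.npy').astype(int)
    P,u,v=cloud(c,d); col=im[v,u].sum(1)
    m=(abs(P[:,2]-155)<4)&(col>480)&(P[:,0]<600)&(P[:,1]>-60)&(P[:,1]<225)
    ex=np.array([.968,-.25,0]);m&=((P-[545,0,0])@ex<5)
    # gate line approx
    q=P[m][:,:2]; vx,vy,x0,y0=cv2.fitLine(q.astype(np.float32),cv2.DIST_HUBER,0,.01,.01).ravel()
    res=(q-[x0,y0])@[-vy,vx]; k=abs(res)<14; q=q[k]
    vx,vy,x0,y0=cv2.fitLine(q.astype(np.float32),cv2.DIST_L2,0,.01,.01).ravel()
    if vy<0: vx,vy=-vx,-vy
    a=np.arctan2(-vx,vy) # yaw of gate's y axis
    s=(q-[x0,y0])@[vx,vy]
    print(n,m.sum(),k.sum(),'gate yaw',a,'theta',-.254-a,'ends',(x0+vx*s.min(),y0+vy*s.min()),(x0+vx*s.max(),y0+vy*s.max()))
# edges: bolt rear end & rear guide top view
```

```text
side 900 865 gate yaw -0.60551953 theta 0.35151953 ends (np.float64(429.58514195918497), np.float64(-31.381024527140568)) (np.float64(600.8058055573504), np.float64(215.9509958963223))
top 139 139 gate yaw -0.5735853 theta 0.31958526 ends (np.float64(514.3486399614264), np.float64(84.77302774879476)) (np.float64(596.9856086016474), np.float64(212.6864132058177))
```

Run:
```python
from h import *
a=np.load('pics/top0.npy');b=np.load('pics/top15.npy')
x=[cv2.resize(i[110:340,130:400,::-1],None,fx=1.48,fy=1.48) for i in (a,b)]
cv2.imwrite('pics/cmp.png',np.hstack(x))
for n,(x0,y0,w,h) in {'gauge':(168,228,30,38),'driver':(348,262,16,64),'mirror':(299,155,25,26)}.items():
    print(n,np.abs(a[y0:y0+h,x0:x0+w].astype(int)-b[y0:y0+h,x0:x0+w]).mean(2).mean())
s=ctrl.read_state();print(s['qd'].round(4))
```

```text
gauge 3.2470760233918132
driver 5.314127604166667
mirror 4.386666666666667
[-0.0019  0.0002  0.0013  0.0008 -0.0002 -0.0002  0.0003]
```

View pics/cmp.png

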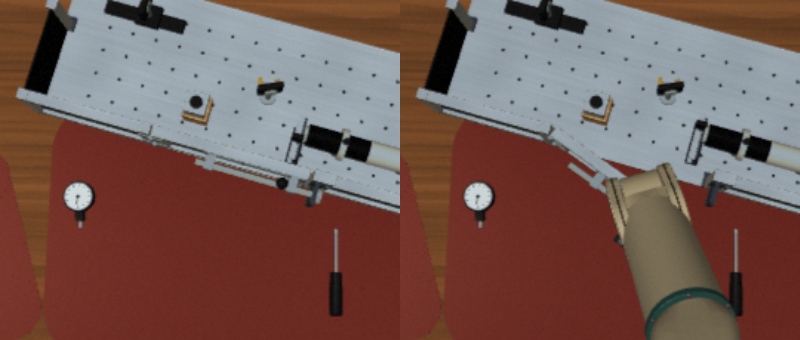

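Request:
step_arm([
  [[0,0,0,0,0,0,0],[0,0,0,0,0,0,0],[0,0,0,0,0,0,0],[0,0,0,0,0,0,0],[0,0,0,0,0,0,0],[0,0,0,0,0,0,0]],
])

```text
clock: 15.6
eef_pos: [448.2, 52.6, 180.9]
tool_rot: [3.141, -0.0, 0.975]
force: [1.2, -2.8, -3.7]
width: 18.6
```

```bash
python3 -c "
from cell import ctrl
print(ctrl.finish_job())"
```

```text
the job is handed in; nothing more can be done
None
```

I closed the shutter, drew the bolt and opened the gate about 10 cm, and handed the job in at about 15.6 s with the gripper still holding the bolt knob.

1. **Shutter:** I pushed the tab away from the robot until it met a hard stop, then confirmed the stop with a second push from a different wrist angle. The tab moved only about 24 mm, not the full 30 mm. It started about 65 mm behind the gate's face, in the given 60 to 90 mm range. That suggests it was already about 5 mm across and ended at the 30 mm stop; I inferred this and did not measure it directly.
2. **Bolt:** I lifted it about 8 mm by the knob and drew it back about 33 mm. Force readings were about 5 N or less. The pictures show the head out of the keeper.
3. **Gate:** The side camera gives an opening of 0.35 rad, about 103 mm at the free edge. The top camera disagreed at 0.32 rad, but the arm hid much of the gate from it, so I trusted it less.

Over the last 0.6 s the tool position held to within about 0.1 mm, with 5 N or less on the wrist. Comparing the first and last pictures, the mirror mount, gauge and hex driver had not moved.

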